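Set the seasonings out on their colour-coded stands

TASK

Get the seasonings ready for service: put the cup of dark red sauce in the red stand, the cup of tan sauce in the yellow stand, the white salt shaker in the white stand and the brown pepper shaker in the black stand, each upright and sitting flat inside the stand's collar. Tip nothing over, and leave the empty clear cup and the timer where they are.

Things in the scene. Friction and masses are not known exactly. Their poses are not given: they have to be found in the camera images.
- red_sauce: Small clear round portion cup filled with dark red-brown sauce (rigid), open: 63 mm across the rim, 44 mm across the foot, conical, 32 mm tall, about 35 g. It can be gripped from above across its whole rim. Origin: centre of its underside; z up.
- tan_sauce: Small clear round portion cup filled with tan (beige) sauce (rigid), with a clear lid: 66 mm across the lid, 44 mm across the foot, conical, 36 mm tall, about 35 g. It can be gripped from above across its whole rim. Origin: centre of its underside; z up.
- salt_shaker: Closed round shaker with a light grey perforated cap, white body, standing upright: 52 mm diameter body, 54 mm cap, 86 mm tall in all, cap from 63 mm up; grips well across the body. About 0.16 kg. Origin: centre of its underside; z up.
- pepper_shaker: Closed round shaker with a light grey perforated cap, brown body, standing upright: 52 mm diameter body, 54 mm cap, 101 mm tall in all, cap from 74 mm up; grips well across the body. About 0.16 kg. Origin: centre of its underside; z up.
- red_stand: A shallow round red silicone stand with a small bare-metal disc in the middle of its floor, fixed to the worktop: outside diameter 84 mm, collar 9 mm high with an inside diameter of 72 mm, floor 4 mm above the worktop. Origin: centre of its underside, on the worktop; z up.
- yellow_stand: A shallow round yellow silicone stand with a small bare-metal disc in the middle of its floor, fixed to the worktop: outside diameter 84 mm, collar 9 mm high with an inside diameter of 72 mm, floor 4 mm above the worktop. Origin: centre of its underside, on the worktop; z up.
- white_stand: A shallow round white silicone stand with a small bare-metal disc in the middle of its floor, fixed to the worktop: outside diameter 84 mm, collar 9 mm high with an inside diameter of 72 mm, floor 4 mm above the worktop. Origin: centre of its underside, on the worktop; z up.
- black_stand: A shallow round black silicone stand with a small bare-metal disc in the middle of its floor, fixed to the worktop: outside diameter 84 mm, collar 9 mm high with an inside diameter of 72 mm, floor 4 mm above the worktop. Origin: centre of its underside, on the worktop; z up.
- empty_cup: Empty clear portion cup, 63 mm across the rim, 32 mm tall, loose and light; not part of the job, to be left where it is. Origin: centre of its underside.
- timer: Pale kitchen timer lying on its back, 66 x 60 x 20 mm (x, y, z), loose; not part of the job, to be left where it is. Origin: centre of its underside.
Not all that is in view belongs to the job. What is shaped like the pepper_shaker but green or pink is not meant.

How it is judged:
By the outcome, as a careful person would: the job done as asked, in the order asked, and still so for the second after the job is handed in, with the robot touching nothing.
It also fails if it takes over 93 s, if anything falls off the work surface, if the arm or the gripper's body presses on something with over 40 N, if the wrist force passes 120 N, or if a joint passes its speed limit or range.

ROBOT

A 7-joint arm with a two-finger parallel gripper is mounted at the origin on a cart in front of the work surface, level with it; the furniture and walls round the work are solid. World frame = base frame: x ahead of the robot, y to its left, z up, the work surface at z = 0. Lengths are in m, angles in rad, forces in N, time in s.
With the tool pointing down it reaches from about 0.35 to 0.9 m from the base axis. Payload 8.1 kg.
Tool frame: the origin (TCP) lies at the very end of the fingers, on their centre line; the grasp point (between the pads) lies 19 mm behind it; x points along the fingers, y is the direction in which the jaws open and shut, and the axes are right-handed (so a half turn about x gives the same grasp; the last joint's range is limited). The gripper opens to 85 mm and grips with 20 to 120 N. Pads are 22 mm wide; open, the fingers measure 114 mm over their backs; the gripper's body (76 mm by 85 mm) begins 54 mm behind the grasp point. The pads swing forward as they close: fully open they stand 13 mm farther back than shut.
Start: joints at [1.042, 0.434, 0.025, 1.573, -0.012, 1.134, -0.075], TCP at [0.258, -0.569, 0.231] pointing down, gripper open.
Joint ranges: [-2.62, 2.62], [-0.44, 2.09], [-1.27, 1.32], [0.08, 2.57], [-1.32, 4.46], [0.12, 2], [-2.74, 2.74]. Speed limits (rad/s): [2.22, 2.22, 3.01, 3.01, 3.14, 3.14, 3.14].

INTERFACE

Orientations are given as a unit quaternion [w, x, y, z].
In Python, from cell import read_state, snapshot, calibration, sign_off gives the robot as it stands.
- The arm moves only by the tool apply_moves, never from a script. Its arguments are lists of equal length, an entry for each row: "delta_rot": the turn, a rotation vector about the world's x, y, z each as a share of 0.08 rad, from -1 to 1, a list of three; "delta_pos": the shift along the world's x, y, z each as a share of 0.04 m, from -1 to 1, a list of three; "jaw": the opening, from 0 (shut) to 1 (fully open). A call has 1 to 10 rows; each row shifts and turns the pose as measured when the row begins; what a row does not reach is not made up. A row lasts 1/12 s, in which the tool goes at most 41.7 mm and 7.16 degrees, less where a joint would pass 70% of its speed; a pose out of reach is approached as far as the arm can. A call with a number of a shift or a turn outside -1 to 1 is refused whole. A call with a gripper value outside its range is refused whole. The fingers move at their own pace and stop on an object; the grip force is fixed at half the most. Time passes only in rows, so rows that do not move let the fingers close. It gives the time, the measured TCP pose, the force and the opening at its end, in the units of the state.
- read_state(): the state, without advancing time (a new reading comes with each control period).
- snapshot(name): name is "scene" or "side" or "wrist"; returns (picture, depth): 480x640x3 uint8, blue, green, red; 480x640 float32, m along the optical axis (not along the pixel's ray), 0 where there is no reading.
- calibration(name): a dict with "fx", "fy", "cx", "cy" (pixels), "rvec" (rotation vector, rad) and "tvec" (3), from world to camera coordinates, as OpenCV has them; the wrist camera has in their place "T_tool_cam" (4x4, takes a point from camera to tool coordinates, whose origin is the TCP and whose axes are the tool frame's). Camera axes: x right, y down, z forward; pixel columns grow to the right and rows downward; lengths in m; the calibration is good to about 2 mm. A picture is of the moment at which its call begins: read the wrist's pose just before it. calibration takes no time and is no camera call.
- sign_off(): hands the job in, once; it reports no verdict.
The state is a dict: "t": time; "joints": joint angles; "dq": joint speeds; "joint_efforts": joint torques, N m; "position": TCP position; "orientation": TCP orientation; "force": force on the tool from outside, world axes, zero at the start; "ft_torque": the same for the moment, N m; "finger_gap": finger opening in m.
Only numpy, scipy, OpenCV 4.12 (cv2) and the standard library are available. Lean on these libraries where they do the work, as an engineer would, in place of code of your own. Each camera call takes 0.05 s, during which the arm holds its last target.

## Working session

There is one attempt and no reset: what is moved stays moved. The work goes in short steps, Python scripts to look and compute and a tool call to move; the robot and the scene stay as the last step left them, time stands still between calls to the robot, and variables do not carry over. Pictures are saved under pics/ and viewed, and the job is handed in when it is done.

Besides the shell and the picture viewer there is one more tool, called after "Call:" in YAML: its name, and indented under it one key for each argument. apply_moves: Moves the arm, as the interface text tells. Its arguments: {"type":"object","properties":{"delta_rot":{"type":"array","items":{"type":"array","items":{"type":"number","minimum":-1,"maximum":1}}},"delta_pos":{"type":"array","items":{"type":"array","items":{"type":"number","minimum":-1,"maximum":1}}},"jaw":{"type":"array","items":{"type":"number"}}},"required":["delta_rot","delta_pos","jaw"]}

```bash
ls; mkdir -p pics; python3 - <<'E'
from cell import *
import cv2,numpy as np
print(read_state())
for n in ["scene","side","wrist"]:
    p,d=snapshot(n); cv2.imwrite(f"pics/{n}0.png",p); np.save(f"pics/{n}0.npy",d); print(n,calibration(n))
E
```

```text
pics
{'t': 0.0, 'joints': array([ 1.04240044,  0.43521514,  0.02495999,  1.57410711, -0.01162317,
        1.13397328, -0.07509962]), 'dq': array([ 9.66835249e-04, -6.76063425e-04,  9.22982615e-04, -5.15399634e-04,
        8.56796804e-04,  2.44331146e-03,  9.39630701e-05]), 'joint_efforts': array([ 2.03190604e-03, -6.70467281e+01,  1.02626950e+00, -3.16209733e+01,
        1.57627469e-02,  1.25111875e-02,  5.34247147e-05]), 'position': array([ 0.25790818, -0.56875315,  0.2305268 ]), 'orientation': array([-0.14885526, -0.69099121, -0.14991179,  0.69130291]), 'force': array([-0.19367054,  0.60124564, -0.79541051]), 'ft_torque': array([0.00316197, 0.02729509, 0.00767748]), 'finger_gap': 0.08572917681982158}
scene {'fx': 496.91550454813, 'fy': 496.91550454813, 'cx': 326.65308519465196, 'cy': 237.45610472275663, 'rvec': array([ 0.94571783, -2.27939986,  1.24314523]), 'tvec': array([0.44469243, 0.19521374, 0.77424498])}
side {'fx': 455.90218789375183, 'fy': 455.90218789375183, 'cx': 321.4380586987885, 'cy': 240.99829648030138, 'rvec': array([ 1.36923534, -2.00924486,  1.04211591]), 'tvec': array([0.32484396, 0.30451194, 0.55240981])}
wrist {'fx': 419.3658167629245, 'fy': 419.3658167629245, 'cx': 317.73112144866093, 'cy': 240.08873540893825, 'T_tool_cam': array([[-1.86499256e-04, -3.05751326e-01,  9.52111386e-01,
        -1.42585005e-01],
       [ 9.99999684e-01,  6.79250527e-04,  4.14007176e-04,
         1.41597309e-03],
       [-7.73305404e-04,  9.52111162e-01,  3.05751102e-01,
        -7.84291374e-02],
       [ 0.00000000e+00,  0.00000000e+00,  0.00000000e+00,
         1.00000000e+00]])}
```

View pics/scene0.png

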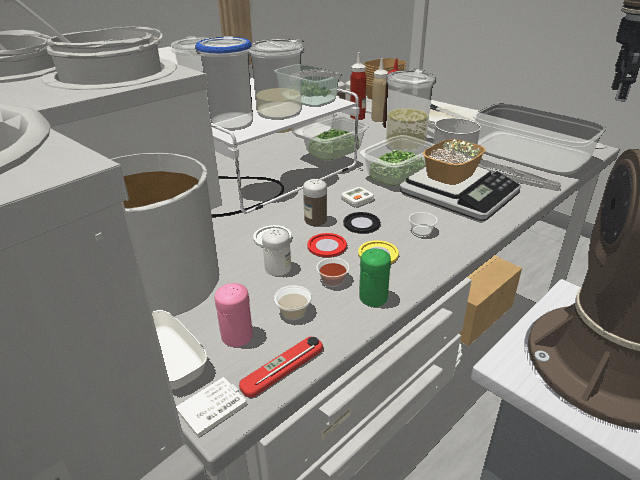

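View pics/side0.png

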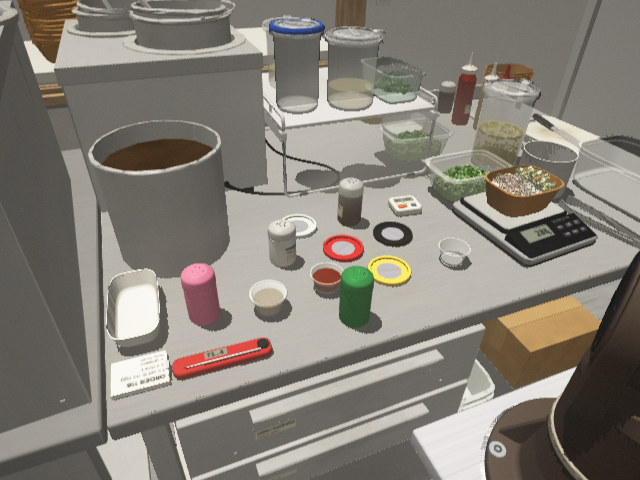

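View pics/wrist0.png

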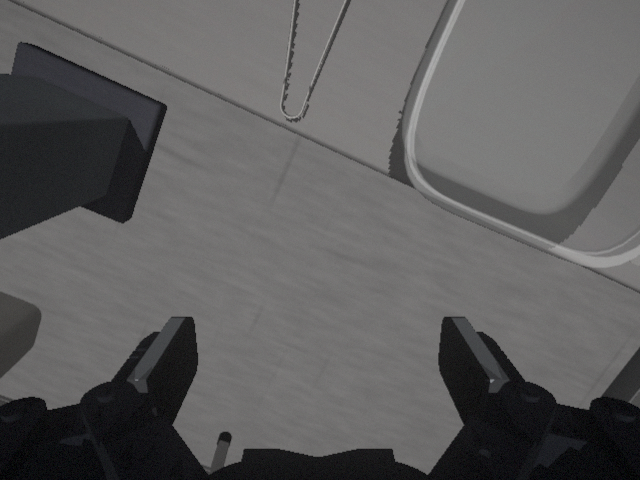

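The scene picture shows:
- Red cup (333,271) and tan cup (293,303).
- White salt shaker (277,250) and brown pepper shaker (315,202).
- Pink (233,315) and green (375,275) decoys, and the empty cup (423,224).
- Stands: white (272,236), red (327,245), yellow (378,252) and black (362,222).

I'll back-project these next.

```bash
cat > h.py <<'E'
import numpy as np,cv2
from cell import *
from scipy.spatial.transform import Rotation as R
def cloud(n,p,d,st=None):
    c=calibration(n)
    v,u=np.mgrid[0:480,0:640]
    P=np.stack([(u-c['cx'])/c['fx']*d,(v-c['cy'])/c['fy']*d,d],-1)
    if n=='wrist':
        T=c['T_tool_cam'];P=P@T[:3,:3].T+T[:3,3]
        q=st['orientation'];Rt=R.from_quat([q[1],q[2],q[3],q[0]]).as_matrix()
        P=P@Rt.T+st['position']
    else:
        Rm=cv2.Rodrigues(c['rvec'])[0];P=(P-c['tvec'])@Rm
    P[d<=0]=np.nan
    return P
def ortho(P,p,x0,x1,y0,y1,res=0.0015):
    # image: up = +x, left = +y
    W=int((y1-y0)/res);H=int((x1-x0)/res)
    m=np.isfinite(P[...,0])&(P[...,0]>x0)&(P[...,0]<x1)&(P[...,1]>y0)&(P[...,1]<y1)&(P[...,2]<.2)
    Q=P[m];C=p[m];o=np.argsort(Q[:,2]);Q=Q[o];C=C[o]
    img=np.zeros((H,W,3),np.uint8);hm=np.full((H,W),np.nan)
    r=((x1-Q[:,0])/res).astype(int).clip(0,H-1);c=((y1-Q[:,1])/res).astype(int).clip(0,W-1)
    img[r,c]=C;hm[r,c]=Q[:,2]
    return img,hm
E
python3 - <<'E'
from h import *
for n in ['scene','side']:
    p=cv2.imread(f'pics/{n}0.png');d=np.load(f'pics/{n}0.npy');P=cloud(n,p,d)
    pts=dict(red=(333,271),tan=(293,303),salt=(277,235),pep=(315,185),redS=(327,245),yel=(385,247),blk=(362,222),wht=(272,229),emp=(423,230),tim=(357,196),green=(375,257),pink=(232,292)) if n=='scene' else dict(red=(327,277),tan=(268,296),salt=(282,228),pep=(350,186),redS=(343,249),yel=(390,270),blk=(393,234),wht=(300,228),emp=(454,250))
    for k,(u,v) in pts.items(): print(n,k,P[v,u].round(3))
    img,hm=ortho(P,p,.3,.95,-.5,.5,.00145)
    cv2.imwrite(f'pics/o_{n}.png',img)
E
```

```text
scene red [0.457 0.156 0.022]
scene tan [0.431 0.28  0.032]
scene salt [0.551 0.211 0.085]
scene pep [0.632 0.035 0.099]
scene redS [0.546 0.084 0.006]
scene yel [0.454 0.004 0.006]
scene blk [ 0.559 -0.041  0.004]
scene wht [0.576 0.203 0.084]
scene emp [ 0.426 -0.089  0.019]
scene tim [ 0.636 -0.108  0.017]
scene green [0.361 0.152 0.099]
scene pink [0.455 0.381 0.1  ]
side red [0.456 0.155 0.024]
side tan [0.432 0.273 0.037]
side salt [0.548 0.209 0.086]
side pep [0.631 0.032 0.097]
side redS [0.544 0.083 0.006]
side yel [0.452 0.025 0.006]
side blk [ 0.557 -0.041  0.005]
side wht [0.645 0.139 0.007]
side emp [ 0.458 -0.126  0.01 ]
```

View pics/o_side.png

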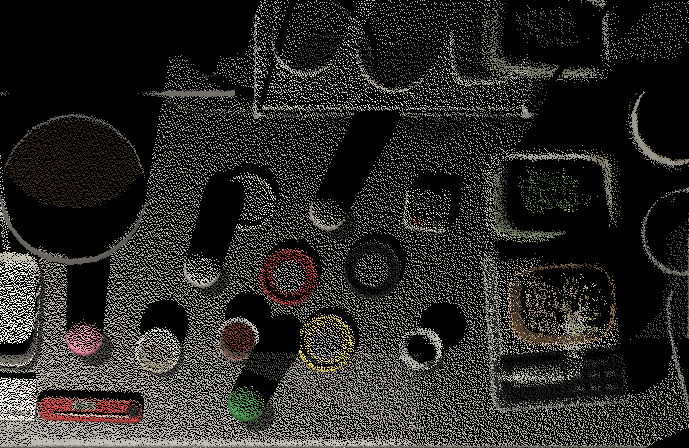

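```bash
python3 - <<'E'
from h import *
from scipy.optimize import least_squares
def fit(Q):
    f=lambda a:np.hypot(Q[:,0]-a[0],Q[:,1]-a[1])-a[2]
    s=least_squares(f,[*Q[:,:2].mean(0),.035],loss='soft_l1',f_scale=.002);return s.x
for n in ['scene','side']:
    p=cv2.imread(f'pics/{n}0.png');d=np.load(f'pics/{n}0.npy');P=cloud(n,p,d)
    print(n,'floor z',np.nanmedian(P[...,2][(abs(P[...,0]-.5)<.15)&(abs(P[...,1])<.1)&(P[...,2]<.004)]))
    def near(x,y,r,z0,z1): 
        m=(np.hypot(P[...,0]-x,P[...,1]-y)<r)&(P[...,2]>z0)&(P[...,2]<z1);return P[m],p[m]
    for k,x,y in [('red',.456,.155),('tan',.432,.277),('emp',.44,-.11)]:
        Q,_=near(x,y,.05,.012,.045); z=np.percentile(Q[:,2],98);T=Q[Q[:,2]>z-.006]; 
        print(k,len(Q),'top',z.round(4),'fit',fit(T).round(4),'mean',((T.max(0)+T.min(0))/2).round(4))
    for k,x,y in [('salt',.55,.21),('pep',.632,.034),('green',.361,.152),('pink',.455,.381)]:
        Q,_=near(x,y,.05,.02,.12); z=np.percentile(Q[:,2],98)
        B=Q[(Q[:,2]<z-.03)]
        print(k,len(Q),'top',z.round(4),'fit body',fit(B).round(4),len(B),'topc',np.median(Q[Q[:,2]>z-.004],0).round(4))
    for k,x,y in [('redS',.545,.083),('yelS',.452,.01),('blkS',.557,-.041),('whtS',.615,.155)]:
        Q,_=near(x,y,.05,.0065,.0125); print(k,len(Q),fit(Q).round(4),'z',np.percentile(Q[:,2],90).round(4), Q.min(0).round(3),Q.max(0).round(3))
E
```

```text
scene floor z -0.0009492902575044924
red 647 top 0.0325 fit [0.4577 0.1571 0.0294] mean [0.4575 0.1564 0.0304]
tan 896 top 0.0371 fit [0.4411 0.273  0.024 ] mean [0.4413 0.2719 0.0348]
emp 391 top 0.0328 fit [ 0.4435 -0.1088  0.0293] mean [ 0.4433 -0.1102  0.0302]
salt 987 top 0.0856 fit body [0.5615 0.2072 0.0261] 405 topc [0.5574 0.2107 0.0843]
pep 872 top 0.1007 fit body [0.6449 0.025  0.0259] 461 topc [0.64   0.028  0.0994]
green 1388 top 0.1008 fit body [0.367  0.1432 0.026 ] 676 topc [0.3635 0.1472 0.0992]
pink 1705 top 0.1009 fit body [0.4623 0.379  0.0259] 794 topc [0.4586 0.381  0.0996]
redS 197 [0.5494 0.0828 0.0386] z 0.0096 [0.508 0.042 0.007] [0.592 0.124 0.01 ]
yelS 111 [0.4524 0.0291 0.0387] z 0.0094 [ 0.412 -0.013  0.007] [0.494 0.046 0.011]
blkS 179 [ 0.5586 -0.0374  0.0386] z 0.0095 [ 0.515 -0.079  0.007] [0.6   0.004 0.011]
whtS 21 [0.6497 0.1454 0.0367] z 0.0093 [0.62  0.111 0.007] [0.655 0.184 0.01 ]
side floor z 0.001185054058471882
red 729 top 0.0343 fit [0.4579 0.1555 0.0295] mean [0.4588 0.1555 0.0318]
tan 976 top 0.0388 fit [0.4412 0.2712 0.0239] mean [0.4419 0.2711 0.0362]
emp 542 top 0.0347 fit [ 0.4436 -0.1103  0.0295] mean [ 0.4445 -0.1107  0.0323]
salt 1032 top 0.0877 fit body [0.5619 0.2059 0.026 ] 424 topc [0.5577 0.2077 0.0864]
pep 950 top 0.1028 fit body [0.6449 0.0235 0.0259] 491 topc [0.6398 0.0262 0.1016]
green 1610 top 0.1026 fit body [0.3674 0.1423 0.0261] 735 topc [0.3636 0.1442 0.1011]
pink 1687 top 0.1026 fit body [0.4627 0.3779 0.0259] 777 topc [0.4584 0.3784 0.1011]
redS 465 [0.5478 0.0808 0.0367] z 0.0113 [0.507 0.039 0.007] [0.59  0.123 0.012]
yelS 367 [0.4519 0.0241 0.0348] z 0.0111 [ 0.411 -0.014  0.007] [0.494 0.056 0.012]
blkS 423 [ 0.5585 -0.0394  0.0367] z 0.0114 [ 0.518 -0.082  0.007] [0.602 0.002 0.012]
whtS 115 [0.6344 0.1353 0.0182] z 0.0114 [0.615 0.109 0.007] [0.662 0.157 0.012]
```

```bash
python3 - <<'E'
from h import *
from scipy.optimize import least_squares
s=read_state();q=s['orientation'];print(R.from_quat([q[1],q[2],q[3],q[0]]).as_matrix().round(3))
cr=[]
for n in ['scene','side']:
    p=cv2.imread(f'pics/{n}0.png');d=np.load(f'pics/{n}0.npy');P=cloud(n,p,d)
    off=.001 if n=='scene' else -.001
    for k,x,y in [('redS',.549,.082),('yelS',.4525,.027),('blkS',.5587,-.0385),('whtS',.645,.145)]:
        m=(np.hypot(P[...,0]-x,P[...,1]-y)<.052)&(P[...,2]+off>.007)&(P[...,2]+off<.0115)
        Q=P[m]
        f=lambda a:np.maximum(0,abs(np.hypot(Q[:,0]-a[0],Q[:,1]-a[1])-.039)-.0025)
        s=least_squares(f,[x,y],loss='soft_l1',f_scale=.001);print(n,k,len(Q),s.x.round(4),np.abs(f(s.x)).mean().round(4))
    a=p[170:330,200:440] if n=='scene' else p[170:330,180:480]
    cr.append(cv2.resize(a,(800,int(160*800/a.shape[1]))))
cv2.imwrite('pics/crop.png',cv2.resize(cr[1],None,fx=1,fy=1));cv2.imwrite('pics/crop2.png',cr[0])
E
```

```text
[[-0.001  0.413 -0.911]
 [ 0.001 -0.911 -0.413]
 [-1.    -0.001  0.   ]]
scene redS 221 [0.5493 0.0831] 0.0004
scene yelS 145 [0.4526 0.0291] 0.0001
scene blkS 191 [ 0.5585 -0.0377] 0.0007
scene whtS 129 [0.6553 0.1435] 0.0001
side redS 252 [0.5496 0.0807] 0.0008
side yelS 284 [0.453  0.0274] 0.0002
side blkS 247 [ 0.5598 -0.0399] 0.0017
side whtS 149 [0.6562 0.1425] 0.0017
```

View pics/crop.png

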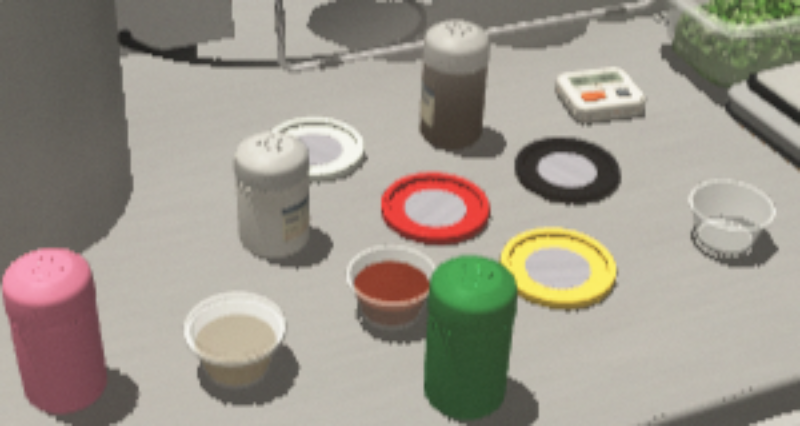

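The close crop confirms each choice: the red cup is the dark red one, tan is lidded, salt is white, pepper is brown, and the pink and green ones are decoys. Now I'll move to above the red cup.

Call:
apply_moves:
  delta_rot:
    - [0,0,0]
    - [0,0,0]
    - [0,0,0]
    - [0,0,0]
    - [0,0,0]
    - [0,0,0]
    - [0,0,0]
    - [0,0,0]
    - [0,0,0]
    - [0,0,0]
  delta_pos:
    - [0.3,0.95,0]
    - [0.3,0.95,0]
    - [0.3,0.95,0]
    - [0.3,0.95,0]
    - [0.3,0.95,0]
    - [0.3,0.95,0]
    - [0.3,0.95,0]
    - [0.3,0.95,0]
    - [0.3,0.95,0]
    - [0.3,0.95,0]
  jaw: [1,1,1,1,1,1,1,1,1,1]

```text
t: 0.98
position: [0.3721, -0.1805, 0.2275]
orientation: [-0.144, -0.69, -0.144, 0.694]
force: [1.3, -0.0, -0.2]
finger_gap: 0.0855
```

Call:
apply_moves:
  delta_rot:
    - [0,0,0]
    - [0,0,0]
    - [0,0,0]
    - [0,0,0]
    - [0,0,0]
    - [0,0,0]
    - [0,0,0]
    - [0,0,0]
    - [0,0,0]
    - [0,0,0]
  delta_pos:
    - [0.24,0.95,0]
    - [0.24,0.95,0]
    - [0.24,0.95,0]
    - [0.24,0.95,0]
    - [0.24,0.95,0]
    - [0.24,0.95,0]
    - [0.24,0.95,0]
    - [0.24,0.95,0]
    - [0.24,0.8,0]
    - [0,0,0]
  jaw: [1,1,1,1,1,1,1,1,1,1]

```text
t: 1.82
position: [0.4582, 0.1812, 0.2288]
orientation: [-0.146, -0.691, -0.147, 0.692]
force: [0.4, 0.6, 0.2]
finger_gap: 0.0854
```

Call:
apply_moves:
  delta_rot:
    - [0,0,0]
    - [0,0,0]
    - [0,0,0]
    - [0,0,0]
  delta_pos:
    - [0,-0.62,-0.5]
    - [0,0,-0.9]
    - [0,0,-0.9]
    - [0,0,0]
  jaw: [1,1,1,1]

```text
t: 2.15
position: [0.4595, 0.1609, 0.1356]
orientation: [0.147, 0.693, 0.15, -0.69]
force: [-1.1, -0.4, 0.2]
finger_gap: 0.0855
```

```bash
python3 - <<'E'
from h import *
s=read_state();p,d=snapshot('wrist');print(s['position'],s['t'])
cv2.imwrite('pics/w1.png',p);P=cloud('wrist',p,d);img,hm=ortho(P,p,.35,.7,-.05,.32,.001);cv2.imwrite('pics/ow1.png',img)
def near(x,y,r,z0,z1):
    m=(np.hypot(P[...,0]-x,P[...,1]-y)<r)&(P[...,2]>z0)&(P[...,2]<z1);return P[m]
Q=near(.458,.156,.045,.02,.05);print(len(Q),Q.min(0),Q.max(0),(Q.min(0)+Q.max(0))/2)
E
```

```text
[0.45951883 0.16094557 0.13559978] 2.15Traceback (most recent call last):
  File "<stdin>", line 3, in <module>
  File "h.py", line 10, in cloud
    q=st['orientation'];Rt=R.from_quat([q[1],q[2],q[3],q[0]]).as_matrix()
      ~~^^^^^^^^^^^^^^^
TypeError: 'NoneType' object is not subscriptable
```

View pics/w1.png

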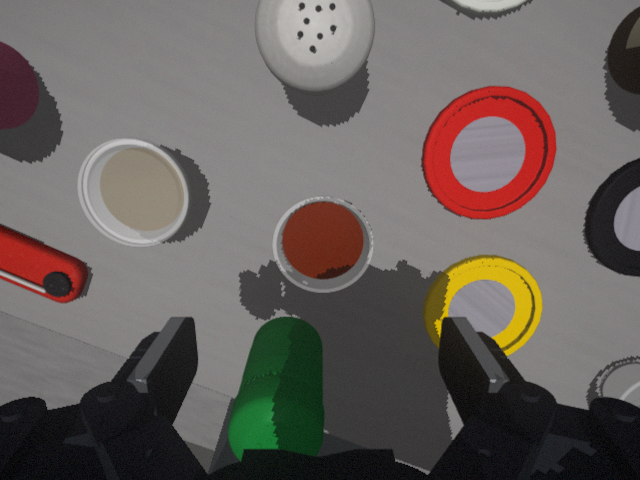

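The wrist picture shows the red cup centred at (323,243) between the jaws, with tan at (135,190). The red stand is at (489,152) and the yellow one at (485,305).

```bash
cat > look.py <<'E'
from h import *
from scipy.optimize import least_squares
def wrist(name,cups=(),stands=(),shk=()):
    s=read_state();p,d=snapshot('wrist');cv2.imwrite(f'pics/{name}.png',p);P=cloud('wrist',p,d,s)
    fl=P[...,2][(abs(P[...,2])<.004)];off=-np.median(fl) if len(fl) else 0
    print('pos',s['position'].round(4),'off',round(off,4));P[...,2]+=off
    def near(x,y,r,z0,z1):
        m=(np.hypot(P[...,0]-x,P[...,1]-y)<r)&(P[...,2]>z0)&(P[...,2]<z1);return P[m]
    def f(Q,r,w,x,y):
        g=lambda a:np.maximum(0,abs(np.hypot(Q[:,0]-a[0],Q[:,1]-a[1])-r)-w)
        return least_squares(g,[x,y],loss='soft_l1',f_scale=.001).x.round(4)
    for k,x,y,r,h in cups:
        Q=near(x,y,.045,h-.004,h+.006)
        if len(Q)>20: print(k,len(Q),f(Q,r,.0005,x,y),((Q.min(0)+Q.max(0))/2).round(4),'top',np.percentile(Q[:,2],97).round(4))
    for k,x,y in stands:
        Q=near(x,y,.052,.0065,.0115)
        if len(Q)>20: print(k,len(Q),f(Q,.039,.0025,x,y))
    for k,x,y,h in shk:
        Q=near(x,y,.045,.02,h-.01)
        if len(Q)>20: print(k,len(Q),f(Q,.0265,.0007,x,y))
    return P,p
C=dict(cups=[('red',.458,.156,.031,.032),('tan',.4415,.272,.032,.036)],stands=[('redS',.5495,.082),('yelS',.453,.028),('blkS',.559,-.039),('whtS',.656,.143)],shk=[('salt',.562,.2065,.086),('pep',.645,.024,.101)])
E
python3 - <<'E'
from look import *
wrist('w2',**C)
E
```

```text
pos [0.4606 0.162  0.1384] off -0.0001
red 1869 [0.4582 0.1559] [0.4576 0.1554 0.0312] top 0.0332
tan 9376 [0.4401 0.2674] [0.4417 0.2705 0.0354] top 0.037
redS 3656 [0.549  0.0812]
yelS 2197 [0.4523 0.0276]
blkS 1536 [ 0.559  -0.0397]
whtS 917 [0.6566 0.1416]
salt 239 [0.5603 0.2069]
pep 957 [0.6443 0.024 ]
```

Call:
apply_moves:
  delta_rot:
    - [0,0,0]
    - [0,0,0]
    - [0,0,0]
    - [0,0,0]
    - [0,0,0]
  delta_pos:
    - [-0.06,-0.15,-0.5]
    - [0,0,-0.7]
    - [0,0,-0.7]
    - [0,0,-0.2]
    - [0,0,0]
  jaw: [1,1,1,1,1]

```text
t: 2.67
position: [0.4679, 0.1604, 0.0658]
orientation: [0.146, 0.701, 0.151, -0.681]
force: [-1.0, -0.2, 1.0]
finger_gap: 0.0856
```

```bash
cat > err.py <<'E'
import sys
from h import *
def err(t):
    s=read_state();q=s['orientation'];Rc=R.from_quat([q[1],q[2],q[3],q[0]])
    z=np.array([-.911,-.413,0]);z/=np.linalg.norm(z);x=np.array([0,0,-1.]);y=np.cross(z,x)
    Rt=R.from_matrix(np.stack([x,y,z],1))
    print('t',round(s['t'],2),'dpos units',((np.array(t)-s['position'])/.04).round(3),'drot units',((Rt*Rc.inv()).as_rotvec()/.08).round(2),'F',s['force'].round(1),'gap',round(s['finger_gap'],4),'dq',np.abs(s['dq']).max().round(3),'j',s['joints'].round(2))
err([float(a) for a in sys.argv[1:4]])
E
python3 err.py .458 .1555 .008
```

```text
t 2.67 dpos units [-0.247 -0.122 -1.444] drot units [-0.17  0.33  0.03] F [-1.  -0.2  1. ] gap 0.0856 dq 0.03 j [-0.12  0.47 -0.42  2.06  0.31  0.64 -1.89]
```

Call:
apply_moves:
  delta_rot:
    - [-0.17,0.33,0.03]
    - [0,0.05,0]
    - [0,0,0]
    - [0,0,0]
  delta_pos:
    - [-0.25,-0.12,-0.2]
    - [-0.05,0,-0.3]
    - [-0.05,0,-0.2]
    - [0,0,0]
  jaw: [1,1,1,1]

```text
t: 3.0
position: [0.4565, 0.1568, 0.0414]
orientation: [0.149, 0.691, 0.15, -0.691]
force: [-1.2, -1.4, -0.2]
finger_gap: 0.0854
```

```bash
python3 err.py .458 .1555 .008
```

```text
t 3.0 dpos units [ 0.038 -0.032 -0.834] drot units [-0.01  0.01  0.  ] F [-1.2 -1.4 -0.2] gap 0.0854 dq 0.024 j [-0.14  0.5  -0.4   2.09  0.33  0.61 -1.91]
```

Call:
apply_moves:
  delta_rot:
    - [0,0,0]
    - [0,0.04,0]
    - [0,0.04,0]
    - [0,0,0]
  delta_pos:
    - [0.04,-0.03,-0.4]
    - [0,0,-0.35]
    - [-0.02,0,-0.1]
    - [0,0,0]
  jaw: [1,1,1,1]

```text
t: 3.33
position: [0.4585, 0.1564, 0.0078]
orientation: [-0.149, -0.69, -0.15, 0.692]
force: [0.2, 0.0, -1.0]
finger_gap: 0.0859
```

```bash
python3 err.py .458 .1555 .008
```

```text
t 3.33 dpos units [-0.013 -0.022  0.004] drot units [-0.02 -0.04 -0.  ] F [ 0.2  0.  -1. ] gap 0.0859 dq 0.003 j [-0.16  0.56 -0.37  2.1   0.37  0.54 -1.95]
```

Well within tolerance, so I'll close.

Call:
apply_moves:
  delta_rot:
    - [0,0,0]
    - [0,0,0]
    - [0,0,0]
    - [0,0,0]
    - [0,0,0]
    - [0,0,0]
  delta_pos:
    - [0,0,0]
    - [0,0,0]
    - [0,0,0]
    - [0,0,0]
    - [0,0,0]
    - [0,0,0]
  jaw: [0.6,0.6,0.6,0.6,0.6,0.6]

```text
t: 3.83
position: [0.4597, 0.1571, 0.0115]
orientation: [0.149, 0.691, 0.15, -0.691]
force: [0.1, 0.5, -0.4]
finger_gap: 0.0589
```

```bash
python3 err.py .458 .1555 .008
```

```text
t 3.83 dpos units [-0.043 -0.04  -0.087] drot units [-0.03  0.   -0.  ] F [ 0.1  0.5 -0.4] gap 0.0589 dq 0.008 j [-0.16  0.56 -0.37  2.1   0.37  0.55 -1.94]
```

Call:
apply_moves:
  delta_rot:
    - [0,0,0]
    - [0,0,0]
  delta_pos:
    - [0,0,-0.05]
    - [0,0,0]
  jaw: [0.5,0.5]

```text
t: 4.0
position: [0.4604, 0.1573, 0.0099]
orientation: [0.149, 0.692, 0.15, -0.69]
force: [0.8, 0.0, -0.6]
finger_gap: 0.059
```

```bash
python3 err.py .458 .1555 .008; python3 - <<'E'
from h import *
p,d=snapshot('wrist');cv2.imwrite('pics/w3.png',p)
E
```

```text
t 4.0 dpos units [-0.059 -0.045 -0.048] drot units [-0.04  0.02 -0.  ] F [ 0.8  0.  -0.6] gap 0.059 dq 0.009 j [-0.16  0.56 -0.37  2.1   0.37  0.54 -1.95]
```

View pics/w3.png

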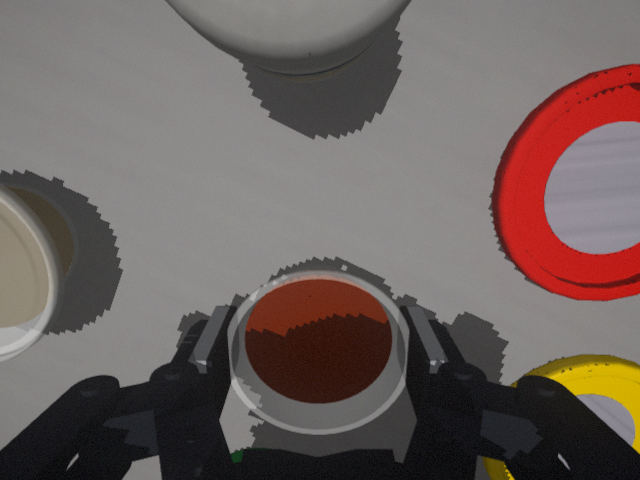

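Gap is 59 mm on the cup with the red fully between the pads (w3 (318,340)). Lifting and carrying to the red stand.

Call:
apply_moves:
  delta_rot:
    - [0,0,0]
    - [0,0,0]
    - [0,0,0]
    - [0,0,0]
    - [0,0,0]
    - [0,0,0]
    - [0,0,0]
    - [0,0,0]
  delta_pos:
    - [0,0,0.5]
    - [0,0,0.6]
    - [0.5,-0.4,0]
    - [0.6,-0.5,0]
    - [0.6,-0.5,0]
    - [0.5,-0.4,0]
    - [0,0,0]
    - [0,0,0]
  jaw: [0.5,0.5,0.5,0.5,0.5,0.5,0.5,0.5]

```text
t: 4.72
position: [0.5495, 0.0825, 0.0556]
orientation: [-0.15, -0.691, -0.152, 0.691]
force: [-0.8, 1.7, 0.2]
finger_gap: 0.0589
```

```bash
python3 err.py .5513 .0829 .0145;python3 - <<'E'
from look import *
wrist('w4',stands=C['stands'],cups=[])
E
```

```text
t 4.72 dpos units [ 0.044  0.011 -1.029] drot units [-0.03 -0.01 -0.06] F [-0.8  1.7  0.2] gap 0.0589 dq 0.04 j [ 0.05  0.57 -0.41  1.9   0.32  0.74 -1.68]
pos [0.5495 0.0825 0.0556] off -0.0001
redS 3757 [0.5491 0.0807]
yelS 864 [0.4524 0.0272]
blkS 3714 [ 0.5588 -0.0395]
whtS 4212 [0.6573 0.1413]
```

View pics/w4.png

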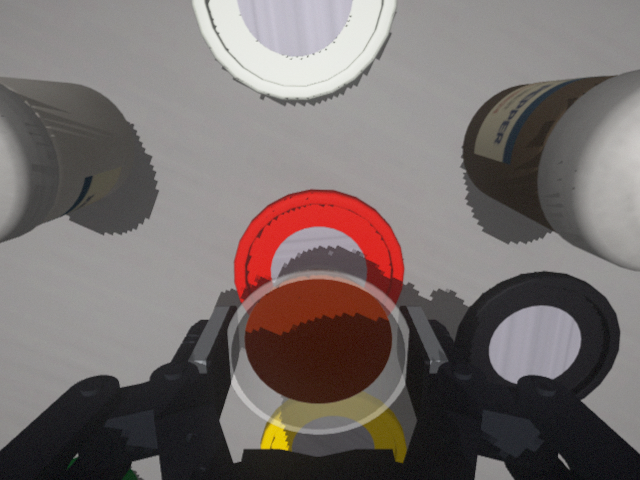

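The cup is held level over the red stand. Descending.

Call:
apply_moves:
  delta_rot:
    - [0,0,0]
    - [0,0.03,0]
    - [0,0.03,0]
    - [0,0,0]
  delta_pos:
    - [0.04,0,-0.4]
    - [0,0,-0.4]
    - [0,0,-0.2]
    - [0,0,0]
  jaw: [0.5,0.5,0.5,0.5]

```text
t: 5.1
position: [0.5488, 0.0849, 0.0147]
orientation: [-0.151, -0.688, -0.154, 0.693]
force: [-0.5, 0.6, -0.0]
finger_gap: 0.0588
```

```bash
python3 err.py .5512 .0824 .0140
```

```text
t 5.1 dpos units [ 0.06  -0.064 -0.018] drot units [-0.03 -0.08 -0.1 ] F [-0.5  0.6 -0. ] gap 0.0588 dq 0.012 j [ 0.02  0.63 -0.38  1.92  0.36  0.66 -1.71]
```

Call:
apply_moves:
  delta_rot:
    - [-0.03,-0.08,-0.1]
    - [0,0,0]
    - [0,0,0]
    - [0,0,0]
    - [0,0,0]
    - [0,0,0]
  delta_pos:
    - [0.06,-0.06,-0.03]
    - [0,0,0]
    - [0,0,0]
    - [0,0,0]
    - [0,0,0]
    - [0,0,0]
  jaw: [0.5,0.5,1,1,1,1]

```text
t: 5.6
position: [0.5506, 0.0856, 0.0159]
orientation: [0.15, 0.692, 0.151, -0.69]
force: [0.1, 0.7, -0.2]
finger_gap: 0.0855
```

```bash
python3 err.py .5512 .0824 .0140
```

```text
t 5.6 dpos units [ 0.016 -0.08  -0.048] drot units [-0.02  0.02 -0.04] F [ 0.1  0.7 -0.2] gap 0.0855 dq 0.006 j [ 0.02  0.63 -0.38  1.92  0.36  0.66 -1.72]
```

Raise straight up and check.

Call:
apply_moves:
  delta_rot:
    - [0,0,0]
    - [0,0,0]
    - [0,0,0]
    - [0,0,0]
    - [0,0,0]
  delta_pos:
    - [0,0,0.5]
    - [0,0,0.9]
    - [0,0,0.9]
    - [0,0,0.6]
    - [0,0,0]
  jaw: [1,1,1,1,1]

```text
t: 6.02
position: [0.5484, 0.085, 0.1356]
orientation: [-0.15, -0.69, -0.151, 0.692]
force: [-0.0, 0.8, -0.0]
finger_gap: 0.0851
```

```bash
python3 - <<'E'
from look import *
wrist('w5',cups=[('red',.549,.082,.031,.036)],stands=C['stands'],shk=C['shk'])
E
python3 err.py .4415 .2708 .13
```

```text
pos [0.5484 0.085  0.1356] off -0.0001
red 1986 [0.5497 0.0831] [0.5489 0.0827 0.0351] top 0.037
redS 2203 [0.5489 0.0807]
yelS 2410 [0.4528 0.0273]
blkS 2551 [ 0.5589 -0.0396]
whtS 2701 [0.6571 0.1413]
salt 3439 [0.56   0.2068]
pep 4033 [0.6436 0.0238]
t 6.07 dpos units [-2.66   4.653 -0.097] drot units [-0.01 -0.04 -0.04] F [ 0.5 -0.  -0.7] gap 0.0857 dq 0.048 j [ 0.08  0.47 -0.45  1.83  0.25  0.9  -1.63]
```

View pics/w5.png

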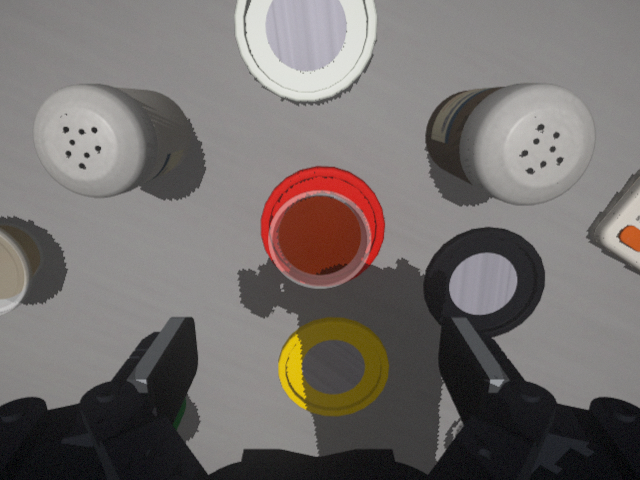

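Red sits in its stand, 2 mm off centre, with its rim at 37 mm as expected. Next is the tan cup.

Call:
apply_moves:
  delta_rot:
    - [0,0,0]
    - [0,0,0]
    - [0,0,0]
    - [0,0,0]
    - [0,0,0]
    - [0,0,0]
    - [0,0,0]
    - [0,0,0]
  delta_pos:
    - [-0.4,0.7,0]
    - [-0.45,0.8,0]
    - [-0.45,0.8,0]
    - [-0.45,0.8,0]
    - [-0.45,0.8,0]
    - [-0.4,0.65,0]
    - [0,0,0]
    - [0,0,0]
  jaw: [1,1,1,1,1,1,1,1]

```text
t: 6.73
position: [0.4371, 0.2675, 0.1279]
orientation: [-0.148, -0.689, -0.147, 0.694]
force: [1.3, -0.5, 0.2]
finger_gap: 0.0855
```

```bash
python3 - <<'E'
from look import *
wrist('w6',cups=[('tan',.4415,.271,.0325,.036)])
E
python3 err.py .4415 .2708 .012
```

```text
pos [0.4371 0.2675 0.1279] off -0.0001
tan 9316 [0.4373 0.268 ] [0.4418 0.271  0.0353] top 0.0371
t 6.78 dpos units [ 0.117  0.075 -2.898] drot units [ 0.04 -0.09  0.07] F [-1.3 -0.4  0.4] gap 0.0858 dq 0.031 j [-0.28  0.43 -0.5   1.93  0.26  0.86 -2.06]
```

View pics/w6.png

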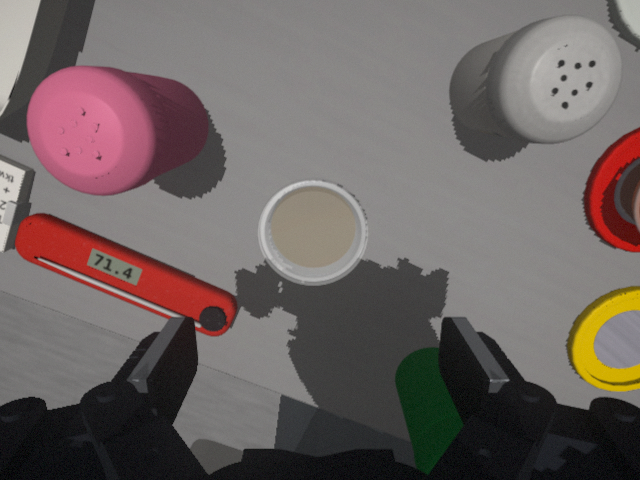

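The tan cup is at (313,232). The thermometer end at (235,300) is about 40 mm clear of the left finger's path. Descending.

Call:
apply_moves:
  delta_rot:
    - [0.04,-0.05,0.07]
    - [0,0.05,0]
    - [0,0.05,0]
    - [0,0.03,0]
    - [0,0,0]
  delta_pos:
    - [0.12,0.08,-0.5]
    - [0,0,-0.7]
    - [-0.05,0,-0.7]
    - [-0.05,0,-0.4]
    - [0,0,0]
  jaw: [1,1,1,1,1]

```text
t: 7.2
position: [0.4416, 0.2657, 0.0315]
orientation: [-0.146, -0.688, -0.147, 0.696]
force: [-0.3, -1.5, -0.3]
finger_gap: 0.0854
```

```bash
python3 err.py .4418 .271 .012
```

```text
t 7.2 dpos units [ 0.005  0.133 -0.488] drot units [ 0.01 -0.14  0.09] F [-0.3 -1.5 -0.3] gap 0.0854 dq 0.026 j [-0.33  0.57 -0.43  2.    0.36  0.65 -2.14]
```

Call:
apply_moves:
  delta_rot:
    - [0.01,-0.14,0.09]
    - [0,0,0]
    - [0,0,0]
    - [0,0,0]
  delta_pos:
    - [0,0.15,0.02]
    - [0,0,-0.25]
    - [0,0,-0.2]
    - [0,0,0]
  jaw: [1,1,1,1]

```text
t: 7.53
position: [0.4441, 0.2698, 0.0139]
orientation: [0.148, 0.692, 0.147, -0.691]
force: [-0.2, -0.4, -0.4]
finger_gap: 0.0851
```

```bash
python3 err.py .4418 .271 .012
```

```text
t 7.53 dpos units [-0.057  0.029 -0.047] drot units [0.01 0.03 0.05] F [-0.2 -0.4 -0.4] gap 0.0851 dq 0.021 j [-0.36  0.59 -0.4   2.01  0.4   0.61 -2.17]
```

Call:
apply_moves:
  delta_rot:
    - [0,0,0.05]
    - [0,0,0]
    - [0,0,0]
    - [0,0,0]
    - [0,0,0]
    - [0,0,0]
    - [0,0,0]
  delta_pos:
    - [-0.06,0.03,-0.06]
    - [0,0,-0.02]
    - [0,0,0]
    - [0,0,0]
    - [0,0,0]
    - [0,0,0]
    - [0,0,0]
  jaw: [1,1,0.5,0.5,0.5,0.5,0.5]

```text
t: 8.12
position: [0.4428, 0.2721, 0.0135]
orientation: [0.15, 0.693, 0.149, -0.689]
force: [-0.5, -0.3, -0.6]
finger_gap: 0.0591
```

```bash
python3 err.py .4418 .271 .012; python3 - <<'E'
from look import *
wrist('w7')
E
```

```text
t 8.12 dpos units [-0.025 -0.027 -0.037] drot units [-0.01  0.08 -0.01] F [-0.5 -0.3 -0.6] gap 0.0591 dq 0.007 j [-0.36  0.59 -0.4   2.02  0.4   0.6  -2.18]
pos [0.4428 0.2721 0.0135] off -0.0
```

View pics/w7.png

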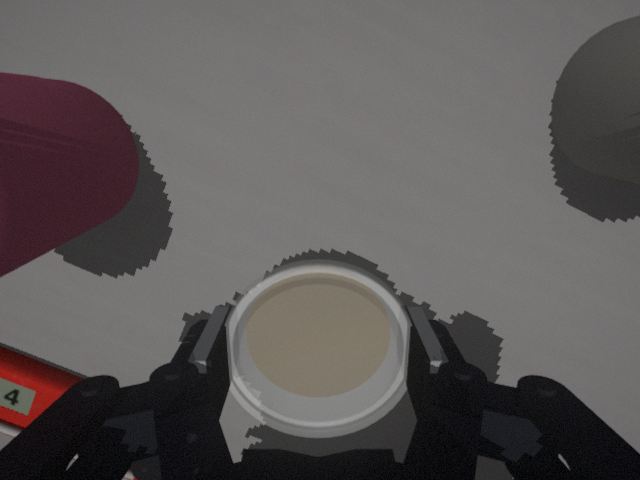

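Lift high, then carry to the yellow stand with a slight bow away from the green shaker.

Call:
apply_moves:
  delta_rot:
    - [0,0.03,0]
    - [0,0,0]
    - [0,0,0]
    - [0,0,0]
    - [0,0,0]
    - [0,0,0]
    - [0,0,0]
    - [0,0,0]
    - [0,0,0]
    - [0,0,0]
  delta_pos:
    - [0,0,0.5]
    - [0,0,0.9]
    - [0,0,0.9]
    - [0.2,-0.5,0.5]
    - [0.3,-0.9,0]
    - [0.2,-0.9,0]
    - [0.1,-0.9,0]
    - [-0.1,-0.9,0]
    - [-0.2,-0.9,0]
    - [-0.2,-0.6,0]
  jaw: [0.5,0.5,0.5,0.5,0.5,0.5,0.5,0.5,0.5,0.5]

```text
t: 9.0
position: [0.4551, 0.0477, 0.1325]
orientation: [0.152, 0.694, 0.156, -0.686]
force: [0.6, -0.6, 0.4]
finger_gap: 0.0588
```

```bash
python3 err.py .4537 .0283 .0175; python3 - <<'E'
from look import *
wrist('w8')
E
```

```text
t 9.0 dpos units [-0.036 -0.484 -2.876] drot units [-0.09  0.12 -0.17] F [ 0.6 -0.6  0.4] gap 0.0588 dq 0.661 j [ 0.18  0.33 -0.49  2.07  0.21  0.78 -1.56]
pos [0.4551 0.0477 0.1325] off -0.0001
```

View pics/w8.png

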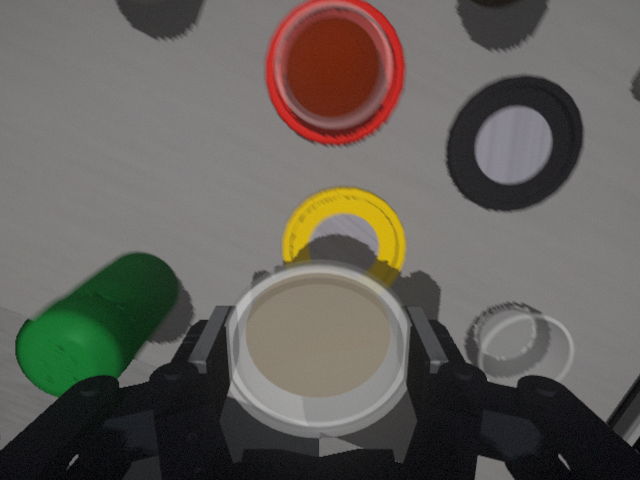

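Call:
apply_moves:
  delta_rot:
    - [0,0.1,-0.15]
    - [0,0,0]
    - [0,0,0]
    - [0,0,0]
    - [0,0,0]
  delta_pos:
    - [0,-0.1,-0.3]
    - [0,0,-0.6]
    - [0,0,-0.7]
    - [0,0,-0.4]
    - [0,0,0]
  jaw: [0.5,0.5,0.5,0.5,0.5]

```text
t: 9.47
position: [0.4543, 0.036, 0.0486]
orientation: [0.144, 0.693, 0.146, -0.691]
force: [-0.9, 0.1, -0.5]
finger_gap: 0.0588
```

```bash
python3 err.py .4537 .0283 .0175
```

```text
t 9.47 dpos units [-0.014 -0.192 -0.778] drot units [-0.05  0.03  0.15] F [-0.9  0.1 -0.5] gap 0.0588 dq 0.023 j [ 0.13  0.46 -0.41  2.15  0.32  0.59 -1.67]
```

Call:
apply_moves:
  delta_rot:
    - [-0.05,0,0.15]
    - [0,0,0]
    - [0,0,0]
    - [0,0,0]
  delta_pos:
    - [-0.02,-0.22,-0.2]
    - [0,0,-0.35]
    - [0,0,-0.2]
    - [0,0,0]
  jaw: [0.5,0.5,0.5,0.5]

```text
t: 9.8
position: [0.4543, 0.0278, 0.0169]
orientation: [0.151, 0.691, 0.151, -0.69]
force: [-0.0, 0.2, 0.2]
finger_gap: 0.0593
```

```bash
python3 err.py .4537 .0283 .0175
```

```text
t 9.8 dpos units [-0.015  0.013  0.016] drot units [ 0.    0.02 -0.07] F [-0.   0.2  0.2] gap 0.0593 dq 0.016 j [ 0.11  0.51 -0.37  2.17  0.37  0.52 -1.69]
```

Call:
apply_moves:
  delta_rot:
    - [0,0,0]
    - [0,0,0]
    - [0,0,0]
    - [0,0,0]
    - [0,0,0]
    - [0,0,0]
    - [0,0,0]
    - [0,0,0]
    - [0,0,0]
  delta_pos:
    - [0,0,0]
    - [0,0,0]
    - [0,0,0]
    - [0,0,0]
    - [0,0,0.5]
    - [0,0,0.9]
    - [0,0,0.9]
    - [0,0,0.7]
    - [0,0,0]
  jaw: [1,1,1,1,1,1,1,1,1]

```text
t: 10.55
position: [0.4538, 0.0287, 0.1443]
orientation: [0.152, 0.691, 0.152, -0.69]
force: [-0.1, -0.5, 0.2]
finger_gap: 0.0855
```

```bash
python3 - <<'E'
from look import *
wrist('w9',cups=[('tan',.4526,.028,.0325,.040)])
E
python3 err.py .56 .206 .14
```

```text
pos [0.4538 0.0287 0.1443] off -0.0001
tan 8344 [0.4501 0.0245] [0.454  0.0261 0.0394] top 0.041
t 10.6 dpos units [ 2.668  4.442 -0.067] drot units [ 0.    0.01 -0.1 ] F [-0.3  0.   0.6] gap 0.0851 dq 0.055 j [ 0.23  0.31 -0.5   2.05  0.2   0.82 -1.53]
```

View pics/w9.png

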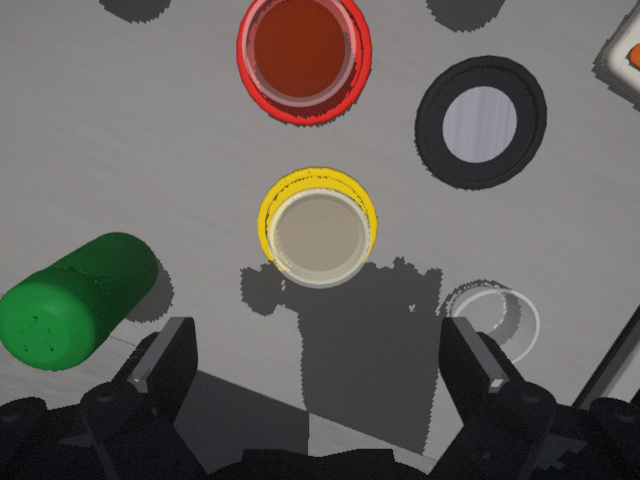

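Tan sits in the yellow stand, lid top at 41 mm and centred. Next is the salt shaker.

Call:
apply_moves:
  delta_rot:
    - [0,0,-0.05]
    - [0,0,0]
    - [0,0,0]
    - [0,0,0]
    - [0,0,0]
    - [0,0,0]
    - [0,0,0]
    - [0,0,0]
  delta_pos:
    - [0.4,0.6,0]
    - [0.45,0.75,0]
    - [0.45,0.75,0]
    - [0.45,0.75,0]
    - [0.45,0.75,0]
    - [0.4,0.65,0]
    - [0,0,0]
    - [0,0,0]
  jaw: [1,1,1,1,1,1,1,1]

```text
t: 11.27
position: [0.5575, 0.2021, 0.1387]
orientation: [-0.15, -0.69, -0.146, 0.693]
force: [0.4, -1.1, 0.0]
finger_gap: 0.0853
```

```bash
python3 - <<'E'
from look import *
wrist('w10',shk=C['shk'],stands=C['stands'][3:])
E
python3 err.py .561 .2067 .025
```

```text
pos [0.5575 0.2021 0.1387] off -0.0001
whtS 3865 [0.6567 0.1416]
salt 1520 [0.56   0.2066]
pep 4325 [0.644  0.0236]
t 11.32 dpos units [ 0.092  0.106 -2.844] drot units [ 0.06 -0.03  0.05] F [0.5 0.7 0.2] gap 0.0852 dq 0.028 j [-0.11  0.52 -0.47  1.73  0.28  0.96 -1.84]
```

View pics/w10.png

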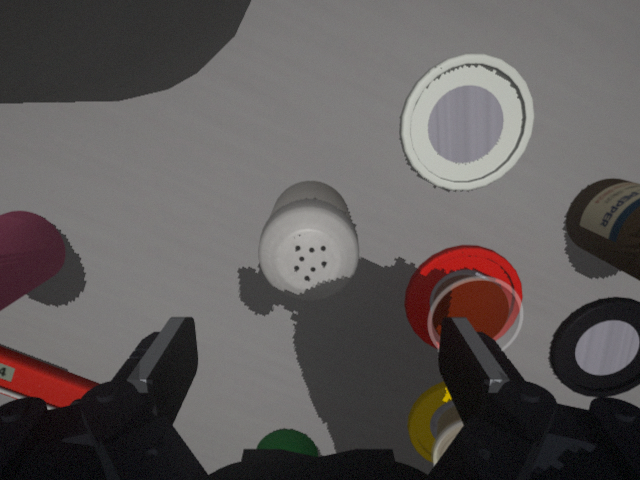

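The salt shaker is at (308,255), with the red cup clear of the fingers. Aligning and descending.

Call:
apply_moves:
  delta_rot:
    - [0.06,-0.03,0.05]
    - [0,0,0]
    - [0,0.03,0]
    - [0,0.03,0]
    - [0,0,0]
  delta_pos:
    - [0.1,0.12,0]
    - [0,0.02,-0.4]
    - [0,0.03,-0.6]
    - [0,0.03,-0.5]
    - [0,0,0]
  jaw: [1,1,1,1,1]

```text
t: 11.73
position: [0.5615, 0.2064, 0.0771]
orientation: [-0.148, -0.69, -0.148, 0.692]
force: [-0.6, -0.5, -0.2]
finger_gap: 0.0858
```

```bash
python3 err.py .561 .2067 .025
```

```text
t 11.73 dpos units [-0.012  0.007 -1.303] drot units [ 0.02 -0.04  0.04] F [-0.6 -0.5 -0.2] gap 0.0858 dq 0.04 j [-0.14  0.6  -0.44  1.77  0.33  0.85 -1.88]
```

Call:
apply_moves:
  delta_rot:
    - [0.02,-0.03,0.04]
    - [0,0.02,0]
    - [0,0.02,0]
    - [0,0,0]
  delta_pos:
    - [0,0,-0.4]
    - [0,0.03,-0.6]
    - [0,0.02,-0.3]
    - [0,0,0]
  jaw: [1,1,1,1]

```text
t: 12.07
position: [0.5625, 0.2049, 0.026]
orientation: [-0.148, -0.691, -0.148, 0.692]
force: [0.5, 0.0, -1.1]
finger_gap: 0.0859
```

```bash
python3 err.py .561 .2067 .025
```

```text
t 12.07 dpos units [-0.038  0.044 -0.025] drot units [ 0.01 -0.02  0.05] F [ 0.5  0.  -1.1] gap 0.0859 dq 0.024 j [-0.16  0.67 -0.41  1.81  0.37  0.75 -1.92]
```

Call:
apply_moves:
  delta_rot:
    - [0,0,0.05]
    - [0,0,0]
    - [0,0,0]
    - [0,0,0]
    - [0,0,0]
    - [0,0,0]
    - [0,0,0]
    - [0,0,0]
  delta_pos:
    - [-0.04,0.04,-0.03]
    - [0,0,0]
    - [0,0,0]
    - [0,0,0]
    - [0,0,0]
    - [0,0,0]
    - [0,0,0]
    - [0,0,0]
  jaw: [1,0.4,0.4,0.4,0.4,0.4,0.4,0.4]

```text
t: 12.73
position: [0.5631, 0.2068, 0.0303]
orientation: [0.149, 0.693, 0.149, -0.69]
force: [-0.3, -0.2, -0.6]
finger_gap: 0.0507
```

```bash
python3 err.py .561 .2067 .025; python3 - <<'E'
from look import *
wrist('w11')
E
```

```text
t 12.73 dpos units [-0.052 -0.003 -0.132] drot units [-0.01  0.05  0.01] F [-0.3 -0.2 -0.6] gap 0.0507 dq 0.002 j [-0.16  0.66 -0.42  1.81  0.37  0.75 -1.92]
pos [0.5631 0.2068 0.0303] off -0.0
```

View pics/w11.png

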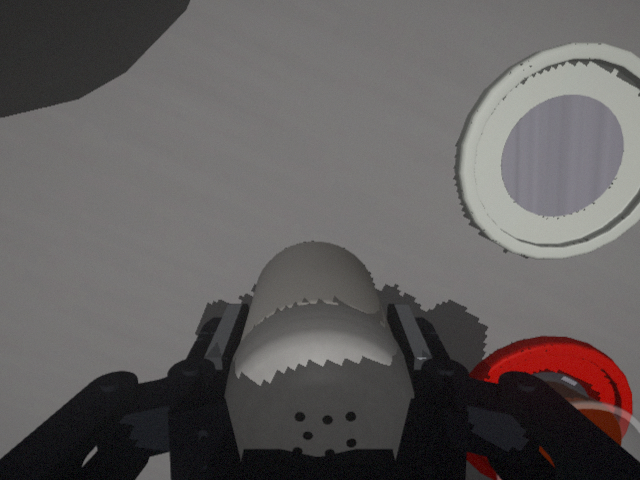

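Call:
apply_moves:
  delta_rot:
    - [0,0.03,0]
    - [0,0,0]
    - [0,0,0]
    - [0,0,0]
    - [0,0,0]
    - [0,0,0]
    - [0,0,0]
    - [0,0,0]
  delta_pos:
    - [0,0,0.5]
    - [0,0,0.6]
    - [0.5,-0.35,0]
    - [0.65,-0.45,0]
    - [0.65,-0.45,0]
    - [0.5,-0.35,0]
    - [0,0,0]
    - [0,0,0]
  jaw: [0.4,0.4,0.4,0.4,0.4,0.4,0.4,0.4]

```text
t: 13.45
position: [0.656, 0.1403, 0.0757]
orientation: [-0.151, -0.69, -0.151, 0.692]
force: [-0.5, -0.0, -1.7]
finger_gap: 0.0506
```

```bash
python3 err.py .659 .142 .0345; python3 - <<'E'
from look import *
wrist('w12',stands=C['stands'][3:])
E
```

```text
t 13.45 dpos units [ 0.075  0.041 -1.03 ] drot units [ 0.   -0.02 -0.05] F [-0.5 -0.  -1.7] gap 0.0506 dq 0.04 j [-0.02  0.7  -0.43  1.58  0.34  0.94 -1.71]
pos [0.656  0.1403 0.0757] off 0.0
whtS 3478 [0.6569 0.1412]
```

View pics/w12.png

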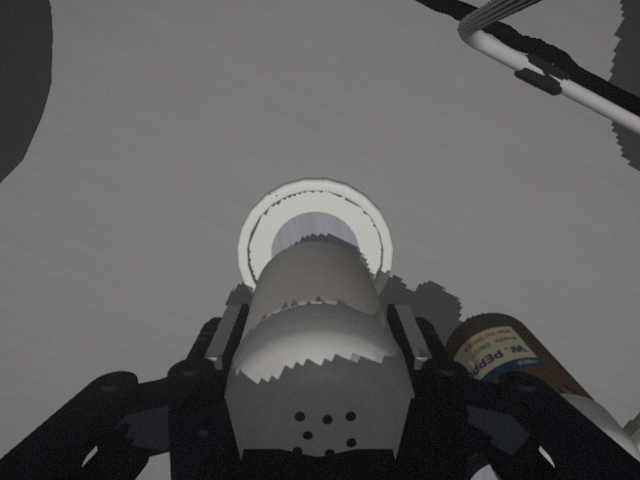

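Call:
apply_moves:
  delta_rot:
    - [0,0,-0.05]
    - [0,0,0]
    - [0,0.02,0]
    - [0,0,0]
  delta_pos:
    - [0.08,0.04,-0.3]
    - [0,0,-0.4]
    - [0,0,-0.25]
    - [0,0,0]
  jaw: [0.4,0.4,0.4,0.4]

```text
t: 13.83
position: [0.6572, 0.1442, 0.0346]
orientation: [-0.15, -0.689, -0.15, 0.693]
force: [-0.6, 0.1, -1.4]
finger_gap: 0.0509
```

```bash
python3 err.py .659 .142 .0345
```

```text
t 13.83 dpos units [ 0.044 -0.056 -0.003] drot units [-0.   -0.06 -0.02] F [-0.6  0.1 -1.4] gap 0.0509 dq 0.011 j [-0.04  0.75 -0.41  1.6   0.36  0.88 -1.73]
```

Wrist force still shows the shaker's weight, so it is hanging just above the floor. I'll correct and lower slightly.

Call:
apply_moves:
  delta_rot:
    - [0,-0.06,0]
    - [0,0,0]
    - [0,0,0]
  delta_pos:
    - [0.05,-0.06,-0.03]
    - [0,0,-0.03]
    - [0,0,-0.03]
  jaw: [0.4,0.4,0.4]

```text
t: 14.08
position: [0.6584, 0.1436, 0.0325]
orientation: [0.151, 0.691, 0.151, -0.691]
force: [-4.9, -2.3, 10.9]
finger_gap: 0.051
```

```bash
python3 err.py .659 .142 .0345
```

```text
t 14.08 dpos units [ 0.014 -0.04   0.051] drot units [ 0.    0.   -0.06] F [-4.9 -2.3 10.9] gap 0.051 dq 0.008 j [-0.04  0.75 -0.41  1.6   0.37  0.87 -1.73]
```

Contact. Ease up a touch, then release.

Call:
apply_moves:
  delta_rot:
    - [0,0,0]
    - [0,0,0]
    - [0,0,0]
    - [0,0,0]
    - [0,0,0]
  delta_pos:
    - [0,0,0.02]
    - [0,0,0]
    - [0,0,0]
    - [0,0,0]
    - [0,0,0]
  jaw: [0.4,1,1,1,1]

```text
t: 14.5
position: [0.6597, 0.1449, 0.036]
orientation: [0.152, 0.692, 0.151, -0.689]
force: [0.2, -0.6, 1.0]
finger_gap: 0.0854
```

Call:
apply_moves:
  delta_rot:
    - [0,0,0]
    - [0,0,0]
    - [0,0,0]
    - [0,0,0]
    - [0,0,0]
    - [0,0,0]
  delta_pos:
    - [0,0,0.3]
    - [0,0,0.8]
    - [0,0,0.8]
    - [0,0,0.8]
    - [0,0,0.2]
    - [0,0,0]
  jaw: [1,1,1,1,1,1]

```text
t: 15.0
position: [0.6577, 0.145, 0.159]
orientation: [0.152, 0.691, 0.152, -0.69]
force: [0.1, 0.3, -0.7]
finger_gap: 0.0854
```

```bash
python3 - <<'E'
from look import *
wrist('w13',shk=[('salt',.657,.142,.090),C['shk'][1]],stands=C['stands'][3:])
E
python3 err.py .6443 .0238 .15
```

```text
pos [0.6577 0.145  0.159 ] off -0.0
whtS 1889 [0.6564 0.1411]
salt 1428 [0.6567 0.1432]
pep 3553 [0.6434 0.0236]
t 15.05 dpos units [-0.34  -3.035 -0.217] drot units [-0.02  0.03 -0.09] F [ 0.6 -0.3  0.7] gap 0.0853 dq 0.033 j [-0.01  0.62 -0.46  1.5   0.29  1.09 -1.67]
```

View pics/w13.png

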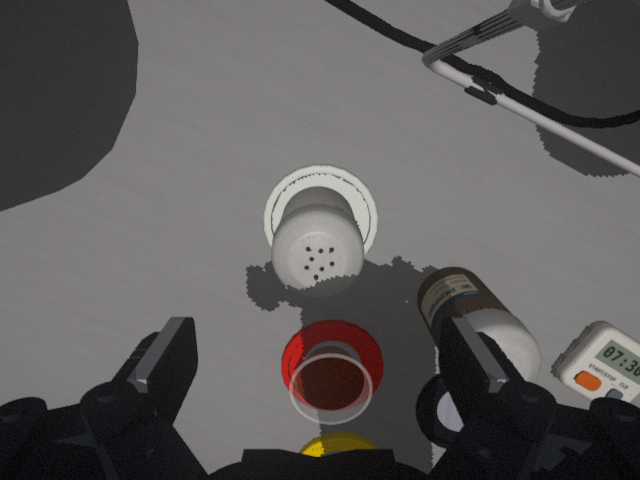

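The salt shaker is upright in the white stand, 2 mm off centre. Next is the pepper shaker.

Call:
apply_moves:
  delta_rot:
    - [0,0,-0.09]
    - [0,0,0]
    - [0,0,0]
    - [0,0,0]
    - [0,0,0]
    - [0,0,0]
  delta_pos:
    - [-0.1,-0.7,0]
    - [-0.1,-0.85,0]
    - [-0.1,-0.85,0]
    - [-0.05,-0.65,0]
    - [0,0,0]
    - [0,0,0]
  jaw: [1,1,1,1,1,1]

```text
t: 15.55
position: [0.6391, 0.0206, 0.1533]
orientation: [-0.15, -0.689, -0.152, 0.692]
force: [0.1, 0.4, -0.1]
finger_gap: 0.085
```

```bash
python3 - <<'E'
from look import *
wrist('w14',shk=C['shk'][1:],stands=C['stands'][2:3])
E
python3 err.py .6443 .0238 .04
```

```text
pos [0.6391 0.0206 0.1533] off -0.0
blkS 2230 [ 0.5593 -0.04  ]
pep 1800 [0.6433 0.0238]
t 15.6 dpos units [ 0.131  0.098 -2.824] drot units [-0.02 -0.06 -0.05] F [-0.3 -0.7 -0.9] gap 0.0856 dq 0.021 j [ 0.19  0.58 -0.46  1.59  0.28  1.04 -1.49]
```

View pics/w14.png

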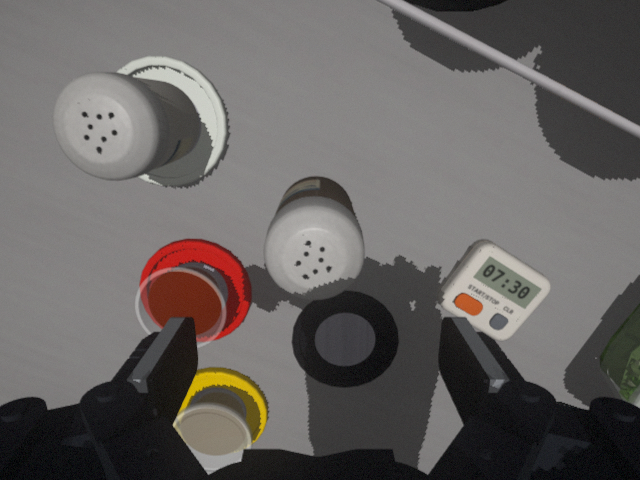

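Call:
apply_moves:
  delta_rot:
    - [0,-0.06,-0.05]
    - [0,0,0]
    - [0,0.03,0]
    - [0,0.03,0]
    - [0,0,0]
  delta_pos:
    - [0.13,0.09,0]
    - [0,0,-0.4]
    - [0,0.02,-0.6]
    - [0,0.02,-0.5]
    - [0,0,0]
  jaw: [1,1,1,1,1]

```text
t: 16.02
position: [0.6462, 0.0329, 0.0905]
orientation: [-0.149, -0.69, -0.153, 0.691]
force: [-1.0, -0.1, -0.0]
finger_gap: 0.0854
```

```bash
python3 err.py .644 .0238 .04
```

```text
t 16.02 dpos units [-0.055 -0.228 -1.264] drot units [-0.07 -0.03 -0.07] F [-1.  -0.1 -0. ] gap 0.0854 dq 0.036 j [ 0.15  0.65 -0.44  1.63  0.32  0.93 -1.54]
```

Call:
apply_moves:
  delta_rot:
    - [-0.07,-0.03,-0.07]
    - [0,0,0]
  delta_pos:
    - [-0.06,-0.25,0]
    - [0,0,0]
  jaw: [1,1]

```text
t: 16.18
position: [0.6435, 0.0256, 0.0901]
orientation: [-0.15, -0.691, -0.151, 0.691]
force: [-0.6, -1.4, 0.3]
finger_gap: 0.0854
```

```bash
python3 err.py .644 .0238 .04
```

```text
t 16.18 dpos units [ 0.012 -0.044 -1.252] drot units [-0.01 -0.02 -0.04] F [-0.6 -1.4  0.3] gap 0.0854 dq 0.036 j [ 0.16  0.65 -0.44  1.64  0.32  0.93 -1.54]
```

Call:
apply_moves:
  delta_rot:
    - [0,0,-0.04]
    - [0,0.02,0]
    - [0,0.02,0]
    - [0,0,0]
  delta_pos:
    - [0,-0.07,-0.4]
    - [0,-0.02,-0.55]
    - [0,-0.02,-0.3]
    - [0,0,0]
  jaw: [1,1,1,1]

```text
t: 16.52
position: [0.6473, 0.0225, 0.0446]
orientation: [0.149, 0.693, 0.15, -0.689]
force: [-0.8, 0.1, 0.3]
finger_gap: 0.0856
```

```bash
python3 err.py .644 .0238 .04
```

```text
t 16.52 dpos units [-0.083  0.031 -0.115] drot units [-0.02  0.06 -0.01] F [-0.8  0.1  0.3] gap 0.0856 dq 0.025 j [ 0.15  0.7  -0.41  1.67  0.35  0.84 -1.56]
```

Call:
apply_moves:
  delta_rot:
    - [0,0.06,0]
    - [0,0,0]
    - [0,0,0]
    - [0,0,0]
    - [0,0,0]
    - [0,0,0]
    - [0,0,0]
    - [0,0,0]
  delta_pos:
    - [-0.08,0.03,-0.14]
    - [0,0,0]
    - [0,0,0]
    - [0,0,0]
    - [0,0,0]
    - [0,0,0]
    - [0,0,0]
    - [0,0,0]
  jaw: [1,0.4,0.4,0.4,0.4,0.4,0.4,0.4]

```text
t: 17.18
position: [0.6462, 0.0249, 0.0436]
orientation: [0.149, 0.693, 0.15, -0.689]
force: [-0.6, 0.5, -1.6]
finger_gap: 0.0513
```

```bash
python3 err.py .644 .0238 .04; python3 - <<'E'
from look import *
wrist('w15')
E
```

```text
t 17.18 dpos units [-0.055 -0.027 -0.09 ] drot units [-0.03  0.06 -0.01] F [-0.6  0.5 -1.6] gap 0.0513 dq 0.002 j [ 0.15  0.7  -0.41  1.68  0.35  0.84 -1.56]
pos [0.6462 0.0249 0.0436] off 0.0001
```

View pics/w15.png

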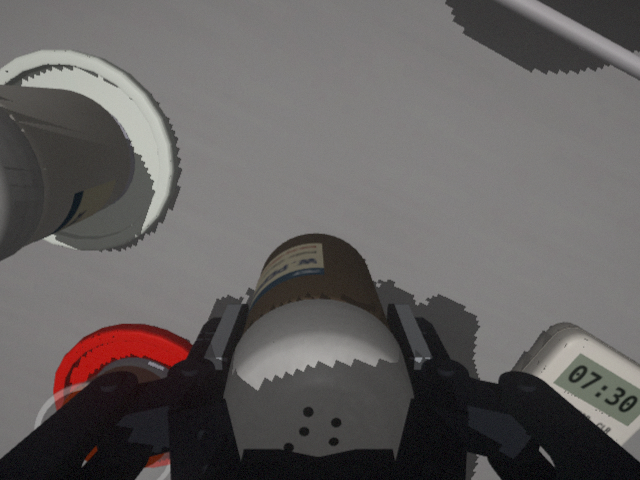

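Call:
apply_moves:
  delta_rot:
    - [0,0.04,0]
    - [0,0,0]
    - [0,0,0]
    - [0,0,0]
    - [0,0,0]
    - [0,0,0]
    - [0,0,0]
    - [0,0,0]
  delta_pos:
    - [0,0,0.5]
    - [0,0,0.6]
    - [-0.45,-0.35,0]
    - [-0.55,-0.4,0]
    - [-0.55,-0.4,0]
    - [-0.45,-0.3,0]
    - [0,0,0]
    - [0,0,0]
  jaw: [0.4,0.4,0.4,0.4,0.4,0.4,0.4,0.4]

```text
t: 17.9
position: [0.5621, -0.0341, 0.0885]
orientation: [0.149, 0.691, 0.151, -0.691]
force: [0.5, 0.6, -2.1]
finger_gap: 0.051
```

```bash
python3 err.py .5615 -.0386 .0475; python3 - <<'E'
from look import *
wrist('w16',stands=C['stands'][2:3])
E
```

```text
t 17.9 dpos units [-0.015 -0.112 -1.026] drot units [-0.04  0.01 -0.03] F [ 0.5  0.6 -2.1] gap 0.051 dq 0.04 j [ 0.3   0.54 -0.46  1.85  0.31  0.82 -1.46]
pos [ 0.5621 -0.0341  0.0885] off 0.0
blkS 2940 [ 0.5587 -0.0401]
```

View pics/w16.png

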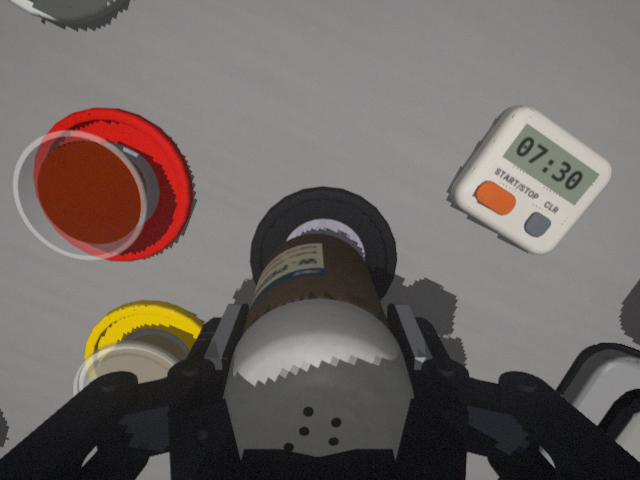

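Call:
apply_moves:
  delta_rot:
    - [-0.04,0,-0.03]
    - [0,0.02,0]
    - [0,0.02,0]
    - [0,0,0]
  delta_pos:
    - [0,-0.13,-0.2]
    - [0,-0.03,-0.4]
    - [0,-0.02,-0.25]
    - [0,0,0]
  jaw: [0.4,0.4,0.4,0.4]

```text
t: 18.28
position: [0.5654, -0.0403, 0.0526]
orientation: [0.15, 0.691, 0.15, -0.691]
force: [-0.0, 0.2, -2.2]
finger_gap: 0.0512
```

```bash
python3 err.py .5615 -.0386 .0475
```

```text
t 18.28 dpos units [-0.099  0.041 -0.129] drot units [ 0.    0.   -0.01] F [-0.   0.2 -2.2] gap 0.0512 dq 0.015 j [ 0.28  0.59 -0.43  1.87  0.35  0.75 -1.49]
```

Call:
apply_moves:
  delta_rot:
    - [0,0,0]
    - [0,0,0]
    - [0,0,0]
  delta_pos:
    - [-0.1,0.04,-0.08]
    - [0,0,-0.05]
    - [0,0,0]
  jaw: [0.4,0.4,0.4]

```text
t: 18.53
position: [0.5618, -0.0372, 0.0462]
orientation: [-0.15, -0.691, -0.151, 0.691]
force: [0.1, -0.6, 0.3]
finger_gap: 0.0507
```

```bash
python3 err.py .5615 -.0386 .0475
```

```text
t 18.53 dpos units [-0.007 -0.034  0.033] drot units [-0.01 -0.01 -0.03] F [ 0.1 -0.6  0.3] gap 0.0507 dq 0.008 j [ 0.28  0.6  -0.43  1.89  0.35  0.73 -1.5 ]
```

Wrist force went from -2.2 N to +0.3 N, so the shaker is touching down. Releasing.

Call:
apply_moves:
  delta_rot:
    - [0,0,0]
    - [0,0,0]
    - [0,0,0]
    - [0,0,0]
  delta_pos:
    - [0,0,0]
    - [0,0,0]
    - [0,0,0]
    - [0,0,0]
  jaw: [1,1,1,1]

```text
t: 18.87
position: [0.5632, -0.0365, 0.0478]
orientation: [0.15, 0.692, 0.151, -0.69]
force: [-0.2, -0.5, -0.6]
finger_gap: 0.0854
```

Call:
apply_moves:
  delta_rot:
    - [0,0,0]
    - [0,0,0]
    - [0,0,0]
    - [0,0,0]
    - [0,0,0]
    - [0,0,0]
  delta_pos:
    - [0,0,0.3]
    - [0,0,0.8]
    - [0,0,0.8]
    - [0,0,0.8]
    - [0,0,0.8]
    - [0,0,0]
  jaw: [1,1,1,1,1,1]

```text
t: 19.37
position: [0.561, -0.0356, 0.1974]
orientation: [0.15, 0.691, 0.152, -0.69]
force: [0.8, -0.1, 0.3]
finger_gap: 0.0855
```

Call:
apply_moves:
  delta_rot:
    - [0,0,0]
    - [0,0,0]
    - [0,0,0]
    - [0,0,0]
    - [0,0,0]
    - [0,0,0]
  delta_pos:
    - [-0.3,-0.5,0.3]
    - [-0.3,-0.9,0]
    - [-0.3,-0.9,0]
    - [-0.3,-0.9,0]
    - [-0.2,-0.9,0]
    - [0,0,0]
  jaw: [1,1,1,1,1,1]

```text
t: 19.87
position: [0.5048, -0.2013, 0.2208]
orientation: [0.155, 0.695, 0.153, -0.685]
force: [0.1, -1.1, 0.0]
finger_gap: 0.0854
```

```bash
python3 - <<'E'
from look import *
print(read_state()['position'])
for n in ['scene','side']:
    p,d=snapshot(n);cv2.imwrite(f'pics/{n}F.png',p);P=cloud(n,p,d);P[...,2]+=.001 if n=='scene' else -.001
    def near(x,y,r,z0,z1):
        m=(np.hypot(P[...,0]-x,P[...,1]-y)<r)&(P[...,2]>z0)&(P[...,2]<z1);return P[m]
    for k,x,y,r,z in [('red',.549,.082,.031,.036),('tan',.4535,.027,.033,.04),('emp',.4437,-.11,.031,.032)]:
        Q=near(x,y,.05,z-.005,z+.006);print(n,k,((Q.max(0)+Q.min(0))/2).round(4),'top',np.percentile(Q[:,2],98).round(4))
    for k,x,y,h in [('salt',.6565,.142,.09),('pep',.559,-.04,.105)]:
        Q=near(x,y,.05,.015,h-.02)
        for lo,hi in [(.015,h*.4),(h*.4,h-.03)]:
            q=Q[(Q[:,2]>lo)&(Q[:,2]<hi)]
            if len(q)<10: continue
            s=least_squares(lambda a:np.hypot(q[:,0]-a[0],q[:,1]-a[1])-.026,[x,y],loss='soft_l1',f_scale=.001).x
            print(n,k,len(q),round(lo,3),s.round(4))
        T=near(x,y,.05,h-.02,h+.02);print('  top',np.percentile(T[:,2],98).round(4))
E
```

```text
[ 0.50478683 -0.20130737  0.22077173]
scene red [0.5501 0.0841 0.0347] top 0.038
scene tan [0.4543 0.0281 0.0389] top 0.0418
scene emp [ 0.4434 -0.1092  0.0308] top 0.034
scene salt 199 0.015 [0.6581 0.1442]
scene salt 247 0.036 [0.6582 0.1443]
  top 0.0909
scene pep 235 0.015 [ 0.5605 -0.0375]
scene pep 310 0.042 [ 0.5605 -0.0372]
  top 0.106
side red [0.5495 0.0831 0.035 ] top 0.0383
side tan [0.455  0.0266 0.0394] top 0.0421
side emp [ 0.4428 -0.111   0.031 ] top 0.034
side salt 192 0.015 [0.6585 0.1428]
side salt 245 0.036 [0.6581 0.1427]
  top 0.0917
side pep 262 0.015 [ 0.5607 -0.0384]
side pep 348 0.042 [ 0.5607 -0.0385]
  top 0.1064
```

View pics/sideF.png

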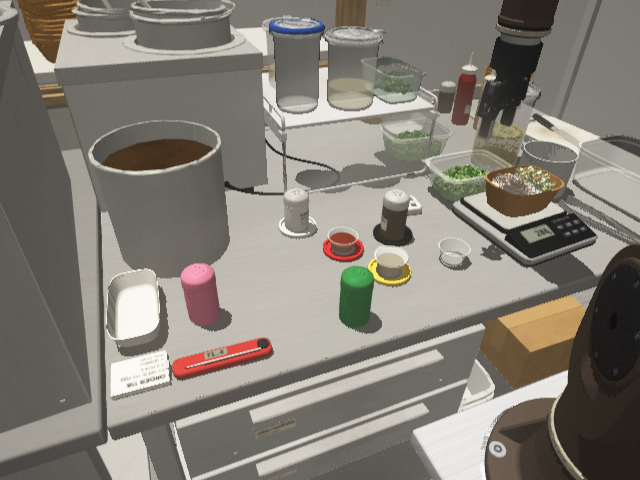

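View pics/sceneF.png

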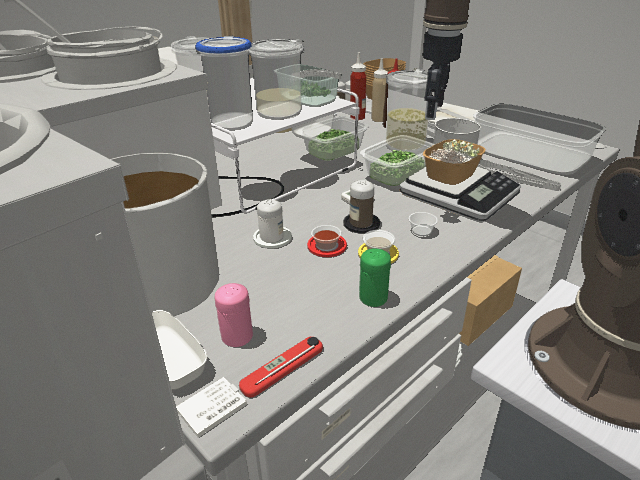

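Both views show all four items upright in their own stands, the bystanders unmoved and the arm clear. I'll let the arm settle, then hand in.

Call:
apply_moves:
  delta_rot:
    - [0,0,0]
    - [0,0,0]
    - [0,0,0]
  delta_pos:
    - [0,0,0]
    - [0,0,0]
    - [0,0,0]
  jaw: [1,1,1]

```text
t: 20.22
position: [0.5078, -0.1913, 0.2223]
orientation: [0.157, 0.696, 0.158, -0.682]
force: [0.3, 0.1, 0.3]
finger_gap: 0.0854
```

```bash
python3 -c "
from cell import *
print(read_state()['t'],sign_off())"
```

```text
the job is handed in; nothing more can be done
20.2167 None
```

All four seasonings are in their stands, placed in the order asked: red sauce in red, tan sauce in yellow, salt in white, pepper in black. I handed the job in at about 20 s with the gripper open and well clear.

- **Position and seating:** in the last checks from both fixed cameras, each item was within about 3 mm of its stand's centre. Tops were within about 2 mm of the height expected on the 4 mm stand floor.
- **Upright:** both shakers had the same axis low and high on the body, so they stand straight.
- **Left alone:** the empty cup measured within about 1 mm of where it started. The timer was not re-measured, but it looked unmoved in the final pictures, and the green and pink shakers also stood where they were.
- **Contact force:** the highest wrist force I saw was about 11 N, when the salt shaker was set down.

No checks failed. The two cameras differed by about 2 mm, which is within the stated calibration.

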